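# Bring the locked-or-free sample tray out to its loading stop

### The job

Bring the tray with the rack of green-capped tubes out to its loading position: slide it by the blue knob away from the white housing until it is fully out at its stop, with the rack still standing upright in its nest. The red-balled lever on the housing locks and frees the tray, but it is unmarked and either side may be the locked one, so only trying the tray tells: if the tray is held, throw the lever over to its other side and try again.

Things in the scene. Friction and masses are not known exactly. Their poses are not given: they have to be found in the camera images.
- slide_unit: Sample slide, fixed to the worktop: grey base plate 315 x 110 mm, a white housing 128 x 106 mm on one end (x = 22 to 150 mm, top 56 mm up), a grey tray 84 mm wide (top face 20 mm up) on the rest. Origin on the worktop on the plate's centre line; its +x runs along the plate towards the housing, -x is the way the tray comes out, z is up.
- blue_knob (a point): Centre of the tray's upright round blue knob: 26 mm diameter, 46 to 75 mm above the worktop, on a 14 mm post. With the tray fully in it is at x = -80 mm, y = 0 of the slide unit and it moves with the tray. Nothing stands within 35 mm of its axis.
- tray (a joint): Travel of the tray towards the unit's -x, in m: 0 fully in (start), 0.06 fully out at the stop. Slides with about 1 N. When locked it has about 5 mm of play and then stops dead.
- red_ball (a point): Centre of the lock lever's red ball, 24 mm diameter, on a 9 mm steel rod out of the housing's top. It swings across the unit (y-z plane), 90 mm from a pivot at x = 92 mm, y = 0, 22 mm above the worktop, and rests at y = +43 or -43 mm, 101 mm up. The ball's upright position is 112 mm up.
- lever (a joint): Angle of the lever in rad: about +0.5 leaning to the unit's -y side, about -0.5 to its +y side. Top-heavy: rests at either side, needs under 1 N at the ball, falls over by itself past upright. One side locks the tray, the other frees it; which is which differs from start to start and cannot be seen. Starts at either side.
- tube_rack: White foam rack, 60 x 48 mm and 34 mm high, with green-capped tubes up to 75 mm, loose in the tray's nest (rim 8 mm high), 60 mm side (its x) across the tray. Origin at the centre of its underside, z up; at the start at x = -14 mm, y = 0 of the unit, 20 mm up. It rides along with the tray.
Not all that is in view belongs to the job. What is shaped like the tube_rack but purple or turquoise is not meant.

How it is judged (in metres and radians):
At the end, for the whole second after the job is handed in: The tray is out at its loading stop (within 10 mm of the full 60 mm travel), and the rack of green-capped tubes stands at rest in the tray's nest, within 10 mm of the nest's middle and tilted less than 10 degrees. The lever may lie on whichever side it was left (value of joint tray above 0.05 m and x of tube_rack in the frame of slide_unit between -0.084 and -0.054 m and y of tube_rack in the frame of slide_unit between -0.01 and 0.01 m and height (world z) of tube_rack below 0.026 m and angle between tube_rack's own z axis and vertical below 0.17 rad and linear speed of tube_rack below 0.02 m/s); the robot touches nothing.
It also fails if it takes over 54 s, if anything falls off the work surface, if the arm or the gripper's body presses on something with over 40 N, if the wrist force passes 120 N, or if a joint passes its speed limit or range.

### The arm

A 6-joint arm with a two-finger parallel gripper is mounted at the origin on the work surface; the furniture and walls round the work are solid. World frame = base frame: x ahead of the robot, y to its left, z up, the work surface at z = 0. Lengths are in m, angles in degrees, forces in N, time in s.
With the tool pointing down it reaches from about 0.25 to 0.85 m from the base axis. Payload 12.5 kg.
Tool frame: the origin (TCP) lies between the finger pads; the fingertips stand 19 mm ahead of it and the grasp point (between the pads) is the TCP; z points along the fingers, y is the line along which they close (so a half turn about z gives the same grasp; the last joint's range is limited). The gripper opens to 93 mm and grips with 3 to 60 N. Pads are 15 mm wide; open, the fingers measure 128 mm over their backs; the gripper's body (75 mm by 188 mm) begins 65 mm behind the grasp point.
Start: joints at [61.387, 20.094, 94.641, -0, 65.266, -4.847], TCP at [0.222, 0.503, 0.217] pointing down, gripper open.
Joint ranges: [-157.81, 157.81], [-45, 120.19], [0.68, 151.7], [-89.99, 269.99], [4.06, 180], [-164.3, 164.3]. Speed limits (degrees/s): [127.2, 127.2, 159.86, 180, 180, 180].

### API

Orientations are given as a 3x3 rotation matrix whose columns are the frame's x, y, z axes.
In Python, from rig import ctrl gives the robot as it stands.
- The arm moves only by the tool play_rows, never from a script. Its argument "deltas" is a list that holds one entry, the list of rows, each a list of 7 numbers: the shift along the world's x, y, z in m, then the turn, a rotation vector about the world's x, y, z in degrees, then the opening, from -1 (shut) to 1 (fully open). In form: [[[x, y, z, ax, ay, az, grip], ...]]. A call has 1 to 12 rows; each row is the pose to reach, as a shift and turn from the pose commanded when the call began; what a row does not reach only later rows make up. A row lasts 1/12 s, in which the tool goes at most 41.7 mm and 7.16 degrees, less where a joint would pass 70% of its speed; a pose out of reach is approached as far as the arm can. A call with a gripper value outside its range is refused whole. The fingers move at their own pace and stop on an object; "grip_force" is the grip in N (left out, the last holds). Time passes only in rows, so rows that repeat a pose let the fingers close. It gives the time, the measured TCP pose, the force, the opening and the grip force at its end, in the units of the state.
- ctrl.observe(): the state, without advancing time (a new reading comes with each control period).
- ctrl.grab_frame(name): name is "scene" or "side" or "wrist"; returns the picture (420x560x3 uint8, blue, green, red); there is no depth.
- ctrl.get_calibration(name): a dict with "intrinsics" (3x3 intrinsics, pixels), "camera_from_world" (4x4, takes a point from world to camera coordinates); the wrist camera has in their place "T_tool_cam" (4x4, takes a point from camera to tool coordinates, whose origin is the TCP and whose axes are the flange's). Camera axes: x right, y down, z forward; pixel columns grow to the right and rows downward; lengths in m; the calibration is good to about 2 mm. A picture is of the moment at which its call begins: read the wrist's pose just before it. get_calibration takes no time and is no camera call.
- ctrl.close_job(): hands the job in; it is judged then, once.
Trained networks look in the newest picture that a camera, given by its name, has taken for a name from the list of things; names that differ only in an ending like _2 or _b are one class to them, and where a whole thing is asked for, a point or a joint stands for the part that bears it (a point fixed in the world has none). Each returns a list of dicts, best first, with "conf" (0 to 1); they miss things now and then, are a little off and sometimes report something else, mostly with a low value. They report only what shows in the picture. A call takes as long as a camera call. They do not tell look-alikes from the thing itself.
- ctrl.look_for(name, camera): "at" ([x, y, z] in m, in world coordinates, good to about 4 mm: the middle of the surface that is visible of it).
The state is a dict: "time_s": time; "joints": joint angles; "qd": joint speeds; "joint_torque": joint torques, N m; "ee_pos": TCP position; "ee_rot": TCP orientation; "ft_force": force on the tool from outside, world axes, zero at the start; "wrist_torque": the same for the moment, N m; "opening": opening from 0.0 (shut) to 1.0 (fully open); "grasp_force": force on a finger pad.
Only numpy, scipy, OpenCV 4.12 (cv2) and the standard library are available. Lean on these libraries where they do the work, as an engineer would, in place of code of your own. Each camera call takes 0.05 s, during which the arm holds its last target. There are 200 camera calls.

## Working session

There is one attempt and no reset: what is moved stays moved. The work goes in short steps, Python scripts to look and compute and a tool call to move; the robot and the scene stay as the last step left them, time stands still between calls to the robot, and variables do not carry over. Pictures are saved under pics/ and viewed, at most 10 in all, crops included, and the job is handed in when it is done.

Besides the shell and the picture viewer there is one more tool, called after "Request:" as name(argument=value, ...) on one line, values as JSON. play_rows: Moves the arm, as the interface text tells. Its arguments: {"type":"object","properties":{"deltas":{"type":"array","items":{"type":"array","items":{"type":"array","items":{"type":"number"}}}},"grip_force":{"type":"number"}},"required":["deltas"]}

```bash
mkdir -p pics
python3 - <<'E'
from rig import ctrl
import cv2,numpy as np
a=ctrl.grab_frame("scene");b=ctrl.grab_frame("side")
cv2.imwrite("pics/scene.png",a);cv2.imwrite("pics/side.png",b)
for c in("scene","side"):
  K=ctrl.get_calibration(c);P=np.array(K["camera_from_world"])
  for n in("slide_unit","blue_knob","red_ball","tube_rack"):
    for d in ctrl.look_for(n,c)[:3]:
      q=P@np.r_[d["at"],1];u=np.array(K["intrinsics"])@q[:3];print(c,n,np.round(d["at"],3),round(d["conf"],2),np.round(u[:2]/u[2]))
s=ctrl.observe();print(s["time_s"],s["ee_rot"])
E
```

```text
scene slide_unit [ 0.526 -0.002  0.052] 0.71 [278. 261.]
scene blue_knob [0.579 0.149 0.019] 0.89 [256. 218.]
scene red_ball [0.486 0.004 0.105] 0.58 [257. 245.]
scene red_ball [0.58  0.147 0.017] 0.35 [257. 219.]
scene tube_rack [ 0.626 -0.163  0.031] 0.95 [383. 302.]
scene tube_rack [0.511 0.304 0.037] 0.83 [189. 185.]
scene tube_rack [0.623 0.311 0.033] 0.74 [232. 169.]
side slide_unit [0.552 0.017 0.053] 0.64 [272. 243.]
side blue_knob [0.596 0.148 0.02 ] 0.93 [286. 201.]
side red_ball [0.487 0.001 0.108] 0.45 [240. 237.]
side tube_rack [0.571 0.082 0.053] 0.98 [278. 217.]
side tube_rack [0.515 0.3   0.036] 0.68 [248. 151.]
side tube_rack [ 0.624 -0.155  0.034] 0.65 [316. 319.]
0.5 [[-9.15202323e-01  4.02994674e-01 -4.25811256e-07]
 [ 4.02994672e-01  9.15202319e-01 -1.01032663e-04]
 [-4.03259218e-05 -9.26369280e-05 -9.99999995e-01]]
```

View pics/scene.png

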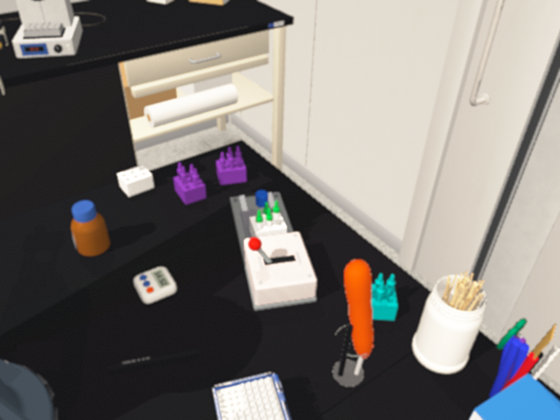

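View pics/side.png

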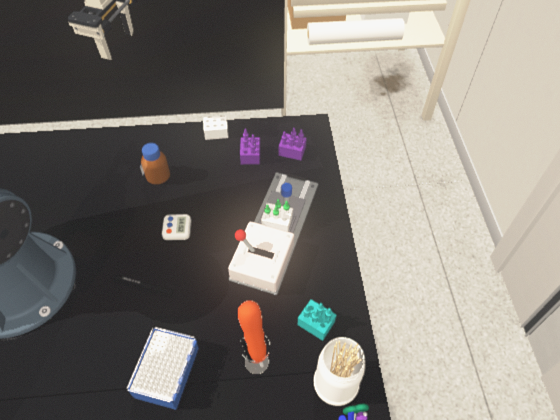

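The scene view shows the unit's blue knob at (262,198), with the blue bottle cap at (84,211) as a look-alike. The red ball is at (255,243), with the orange pepper-like thing at (357,300) as a look-alike. The green-capped rack is at (267,218), with purple ones at (189,183) and (231,166) and a turquoise one at (384,297). I choose the knob on the grey tray and the ball on the housing lever. Next I triangulate both and check a crop.

```bash
cat > h.py <<'E'
from rig import ctrl
import cv2,numpy as np
def blob(im,kind,c,r=22):
    h=cv2.cvtColor(im,cv2.COLOR_BGR2HSV)
    m=cv2.inRange(h,(100,130,40),(128,255,255)) if kind=="b" else cv2.inRange(h,(0,170,90),(6,255,255))|cv2.inRange(h,(172,170,90),(180,255,255))
    w=np.zeros_like(m);cv2.circle(w,c,r,255,-1)
    n,l,s,ce=cv2.connectedComponentsWithStats(m&w);i=1+s[1:,4].argmax();return ce[i],s[i]
def proj(c):
    K=ctrl.get_calibration(c);return np.array(K["intrinsics"])@np.array(K["camera_from_world"])[:3]
E
python3 - <<'E'
from h import *
A=cv2.imread("pics/scene.png");B=cv2.imread("pics/side.png")
R={}
for n,k,ca,cb in(("knob","b",(262,198),(286,189)),("ball","r",(255,243),(240,236))):
    a,sa=blob(A,k,ca,14);b,sb=blob(B,k,cb,14)
    X=cv2.triangulatePoints(proj("scene"),proj("side"),a,b)[:,0];X=X[:3]/X[3];R[n]=X
    print(n,a,sa,b,sb,X)
    for c,p in(("scene",a),("side",b)):
        q=proj(c)@np.r_[X,1];print(q[:2]/q[2]-p)
v=(R["ball"]-R["knob"])[:2];print(np.hypot(*v),np.hypot(.172,.043))
yaw=np.degrees(np.arctan2(v[1],v[0])-np.arctan2(-.043,.172));print("yaw +x",yaw)
print("sep in unit y+ case",np.degrees(np.arctan2(v[1],v[0])-np.arctan2(.043,.172)))
cv2.imwrite("pics/crop.png",np.hstack([cv2.resize(A[180:310,215:335],None,fx=3.2,fy=3.2),cv2.resize(B[170:300,215:335],None,fx=3.2,fy=3.2)]))
E
```

```text
knob [260.64804469 196.79329609] [255 189  12  18 179] [286.34782609 187.43478261] [282 183  10  10  69] [0.59661648 0.15802249 0.06079596]
[-0.00933943 -0.00908689]
[0.00469196 0.01002486]
ball [254.2972973  243.52252252] [249 238  12  12 111] [236. 232.] [235 231   3   3   3] [0.48038586 0.00839539 0.11110368]
[-1.63623455 -1.67163899]
[0.70803721 1.70498401]
0.18946721443452139 0.17729354190155938
yaw +x -113.80388790144224
sep in unit y+ case -141.8763748372952
```

View pics/crop.png

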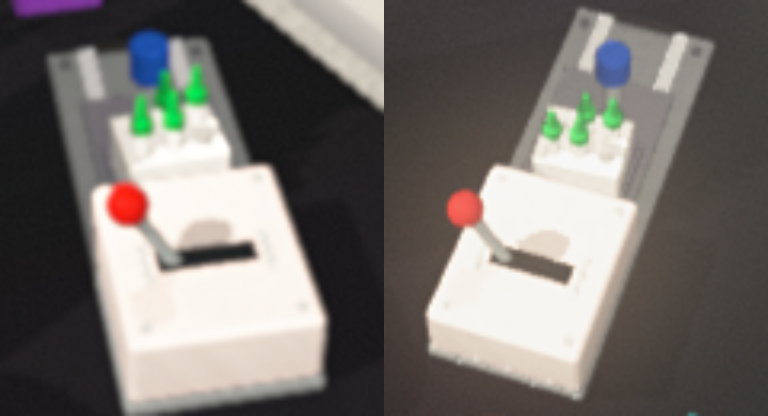

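Run:
```python
from h import *
def tri(a,b):
    X=cv2.triangulatePoints(proj("scene"),proj("side"),np.array(a,float),np.array(b,float))[:,0];return X[:3]/X[3]
k=tri((261.3,197.5),(286.3,188.8));b=tri((254.3,243.5),(240.3,235))
v=(b-k)[:2];y=np.arctan2(v[1],v[0])-np.arctan2(-.043,.172)
ux=np.array([np.cos(y),np.sin(y)]);uy=np.array([-ux[1],ux[0]])
print(k,b,np.hypot(*v),np.degrees(y),ux,uy)
# housing top corners seen in scene at z=.056 as check of yaw
P=proj("scene")
def onz(p,z):
    M=np.c_[P[:,:2],-np.r_[p,1]];return np.linalg.solve(M,-(P[:,2]*z+P[:,3]))[:2]
for p in((93,195),(270,170),(325,318),(128,332)): print(onz((p[0]/3.2+215,p[1]/3.2+180),.056))
s=ctrl.observe();t=s["ee_rot"];print(k-s["ee_pos"],"turn",np.degrees(y)+90-np.degrees(np.arctan2(t[1][1],t[0][1])))
```

```text
[0.59593695 0.15411365 0.06138922] [0.48689037 0.01260625 0.10017886] 0.17864910045071633 -113.5818503435839 [-0.40005874 -0.9164895 ] [ 0.9164895  -0.40005874]
[0.50147963 0.07023672]
[0.59750381 0.03095272]
[ 0.55024926 -0.07834183]
[ 0.4600469  -0.02851667]
[ 0.37432924 -0.34920407 -0.15530668] turn -89.81632625282923
```

Request:
play_rows(deltas=[[[0.37,-0.345,-0.03,0,0,-90,1],[0.37,-0.345,-0.03,0,0,-90,1],[0.37,-0.345,-0.03,0,0,-90,1],[0.37,-0.345,-0.03,0,0,-90,1],[0.37,-0.345,-0.03,0,0,-90,1],[0.37,-0.345,-0.03,0,0,-90,1],[0.37,-0.345,-0.03,0,0,-90,1],[0.37,-0.345,-0.03,0,0,-90,1],[0.37,-0.345,-0.03,0,0,-90,1],[0.37,-0.345,-0.03,0,0,-90,1],[0.37,-0.345,-0.03,0,0,-90,1],[0.37,-0.345,-0.03,0,0,-90,1]]])

```text
time_s: 1.5
ee_pos: [0.5879, 0.1612, 0.1871]
ee_rot: [[0.343, 0.939, 0.0], [0.939, -0.343, 0.0], [0.0, 0.0, -1.0]]
ft_force: [0.3, 1.2, 0.4]
opening: 1.0
grasp_force: 0.0
```

Request:
play_rows(deltas=[[[0,0,0,0,0,0,0.4],[0,0,0,0,0,0,0.4],[0,0,0,0,0,0,0.4],[0,0,0,0,0,0,0.4]]])

```text
time_s: 1.83
ee_pos: [0.5859, 0.1639, 0.1872]
ee_rot: [[0.335, 0.942, -0.0], [0.942, -0.335, 0.0], [-0.0, -0.0, -1.0]]
ft_force: [0.2, 0.3, -0.1]
opening: 0.765
grasp_force: 0.0
```

Run:
```python
from h import *
s=ctrl.observe();im=ctrl.grab_frame("wrist");cv2.imwrite("pics/w1.png",im)
c=ctrl.get_calibration("wrist");T=np.array(c["T_tool_cam"]);K=np.array(c["intrinsics"])
R=np.array(s["ee_rot"]);p=np.array(s["ee_pos"])
print(s["ee_rot"][0][1],s["ee_rot"][1][1],p,T)
def pix(X): q=K@(np.linalg.inv(T)@np.r_[R.T@(X-p),1])[:3];return q[:2]/q[2]
print(pix(np.array([.596,.154,.075])),pix(np.array([.487,.0126,.101])))
for n in("blue_knob","red_ball","tube_rack"):
  for d in ctrl.look_for(n,"wrist")[:2]: print(n,np.round(d["at"],3),round(d["conf"],2))
```

```text
0.9421368551730679 -0.33522834228417064 [0.58590709 0.16389422 0.18721646] [[-1.14703523e-03 -9.70147214e-01 -2.42514057e-01  6.74639944e-02]
 [ 9.99999271e-01 -1.02106434e-03 -6.45124148e-04  7.56519104e-04]
 [ 3.78242939e-04 -2.42514621e-01  9.70147677e-01 -1.69497410e-01]
 [ 0.00000000e+00  0.00000000e+00  0.00000000e+00  1.00000000e+00]]
[293.12631595 211.20841399] [232.43839001 397.09771148]
blue_knob [0.588 0.142 0.02 ] 0.95
tube_rack [0.624 0.314 0.032] 0.86
tube_rack [0.574 0.104 0.056] 0.71
```

View pics/w1.png

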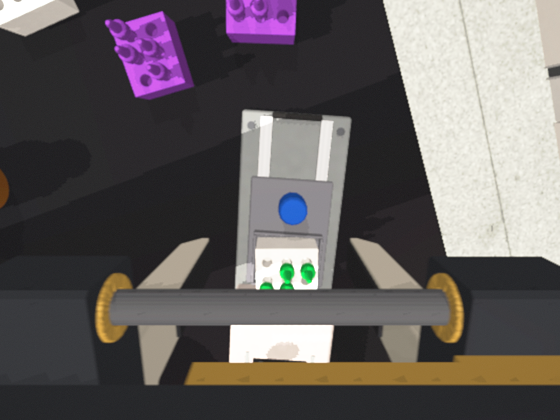

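The wrist view shows the knob at (293,209), against a prediction of (293,211), so the estimate holds. I square up the tool and go down over the knob.

Request:
play_rows(deltas=[[[0.01,-0.0095,0,0,0,-4,0.4],[0.01,-0.0095,-0.03,0,0,-4,0.4],[0.01,-0.0095,-0.06,0,0,-4,0.4],[0.01,-0.0095,-0.09,0,0,-4,0.4],[0.01,-0.0095,-0.115,0,0,-4,0.4],[0.01,-0.0095,-0.125,0,0,-4,0.4],[0.01,-0.0095,-0.125,0,0,-4,0.4],[0.01,-0.0095,-0.125,0,0,-4,0.4]]])

```text
time_s: 2.7
ee_pos: [0.597, 0.1538, 0.063]
ee_rot: [[0.402, 0.916, 0.001], [0.916, -0.402, 0.0], [0.0, 0.0, -1.0]]
ft_force: [0.5, -1.0, 0.5]
opening: 0.699
grasp_force: 0.0
```

Request:
play_rows(deltas=[[[0,0,0,0,0,0,-1],[0,0,0,0,0,0,-1],[0,0,0,0,0,0,-1],[0,0,0,0,0,0,-1],[0,0,0,0,0,0,-1],[0,0,0,0,0,0,-1],[0,0,0,0,0,0,-1],[0,0,0,0,0,0,-1],[0,0,0,0,0,0,-1],[0,0,0,0,0,0,-1]]], grip_force=12)

```text
time_s: 3.53
ee_pos: [0.5952, 0.1541, 0.0622]
ee_rot: [[0.402, 0.916, -0.003], [0.916, -0.402, 0.001], [-0.001, -0.003, -1.0]]
ft_force: [-8.1, 4.7, 6.4]
opening: 0.272
grasp_force: 12.0
```

Request:
play_rows(deltas=[[[0.0,0.002,0,0,0,0,-1],[0.001,0.004,0,0,0,0,-1],[0.002,0.006,0,0,0,0,-1],[0.003,0.008,0,0,0,0,-1],[0.003,0.009,0,0,0,0,-1],[0.003,0.009,0,0,0,0,-1]]])

```text
time_s: 4.03
ee_pos: [0.5979, 0.1606, 0.0618]
ee_rot: [[0.402, 0.916, -0.005], [0.916, -0.402, -0.004], [-0.005, -0.003, -1.0]]
ft_force: [-10.5, -11.4, 7.7]
opening: 0.269
grasp_force: 12.0
```

The tray moved about 6 mm and then stopped hard, with about 15 N of resistance, so it is locked. I back off, release and throw the lever.

Request:
play_rows(deltas=[[[-0.002,-0.004,0,0,0,0,-1],[-0.003,-0.007,0,0,0,0,-1],[-0.003,-0.007,0,0,0,0,-1],[-0.003,-0.007,0,0,0,0,0.3],[-0.003,-0.007,0,0,0,0,0.3],[-0.003,-0.007,0,0,0,0,0.3],[-0.003,-0.007,0.03,0,0,0,0.3],[-0.003,-0.007,0.06,0,0,0,0.0],[-0.003,-0.007,0.1,0,0,0,-1],[-0.003,-0.007,0.12,0,0,0,-1],[-0.003,-0.007,0.12,0,0,0,-1],[-0.003,-0.007,0.12,0,0,0,-1]]])

```text
time_s: 5.03
ee_pos: [0.5973, 0.1555, 0.1831]
ee_rot: [[0.402, 0.916, 0.003], [0.916, -0.402, 0.0], [0.001, 0.002, -1.0]]
ft_force: [0.5, 0.4, 0.6]
opening: 0.261
grasp_force: 0.0
```

Request:
play_rows(deltas=[[[-0.03,-0.025,0,0,0,0,-1],[-0.06,-0.05,0,0,0,0,-1],[-0.09,-0.075,0,0,0,0,-1],[-0.12,-0.1,0,0,0,0,-1],[-0.151,-0.124,0,0,0,0,-1],[-0.151,-0.124,0,0,0,0,-1],[-0.151,-0.124,-0.025,0,0,0,-1],[-0.151,-0.124,-0.05,0,0,0,-1],[-0.151,-0.124,-0.073,0,0,0,-1],[-0.151,-0.124,-0.073,0,0,0,-1],[-0.151,-0.124,-0.073,0,0,0,-1]]])

```text
time_s: 5.95
ee_pos: [0.4449, 0.0316, 0.1081]
ee_rot: [[0.402, 0.916, -0.003], [0.916, -0.402, 0.0], [-0.001, -0.003, -1.0]]
ft_force: [-0.6, 0.1, 0.4]
opening: 0.002
grasp_force: 0.0
```

Request:
play_rows(deltas=[[[0.007,-0.003,0,0,0,0,-1],[0.014,-0.006,0,0,0,0,-1],[0.021,-0.009,0,0,0,0,-1],[0.028,-0.012,0,0,0,0,-1],[0.035,-0.015,0,0,0,0,-1],[0.042,-0.018,0,0,0,0,-1],[0.049,-0.021,0,0,0,0,-1],[0.055,-0.024,0,0,0,0,-1],[0.061,-0.027,0,0,0,0,-1],[0.068,-0.03,0,0,0,0,-1],[0.068,-0.03,0,0,0,0,-1],[0.068,-0.03,0,0,0,0,-1]]])

```text
time_s: 6.95
ee_pos: [0.5243, -0.0016, 0.1201]
ee_rot: [[0.402, 0.915, 0.026], [0.916, -0.402, -0.005], [0.005, 0.026, -1.0]]
ft_force: [-5.1, -13.4, 90.6]
opening: 0.009
grasp_force: 44.5
```

Request:
play_rows(deltas=[[[-0.02,0.009,0,0,0,0,-1],[-0.03,0.013,0,0,0,0,-1],[-0.03,0.013,0.04,0,0,0,-1],[-0.03,0.013,0.075,0,0,0,-1],[-0.03,0.013,0.075,0,0,0,-1],[-0.03,0.013,0.075,0,0,0,-1]]])

```text
time_s: 7.45
ee_pos: [0.4851, 0.0142, 0.1859]
ee_rot: [[0.402, 0.916, 0.004], [0.916, -0.402, -0.0], [0.001, 0.004, -1.0]]
ft_force: [-0.6, -0.9, -1.5]
opening: 0.007
grasp_force: 0.0
```

Run:
```python
from h import *
A=ctrl.grab_frame("scene");B=ctrl.grab_frame("side");print(ctrl.observe()["ee_pos"])
cv2.imwrite("pics/after.png",np.hstack([cv2.resize(A[180:310,215:335],None,fx=3.2,fy=3.2),cv2.resize(B[170:300,215:335],None,fx=3.2,fy=3.2)]))
```

```text
[0.48353863 0.0143365  0.18346222]
```

View pics/after.png

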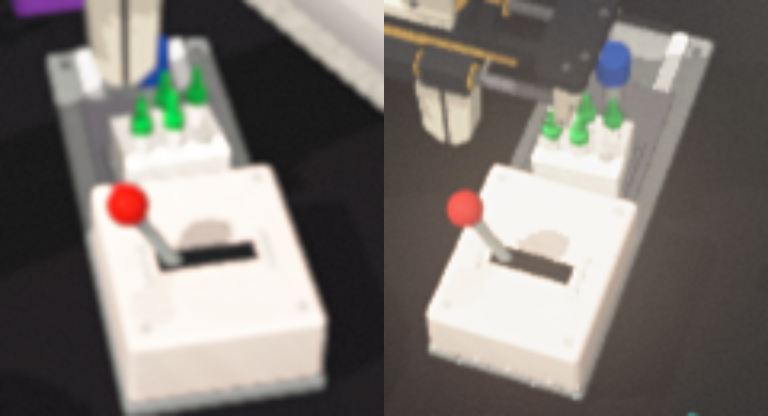

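The ball is still at (127,205), so the shut fingers' tapered tips only rode up on it. I will straddle it with open fingers and carry it over with the flat inner pads.

Request:
play_rows(deltas=[[[0.004,-0.001,0,0,0,0,0.3],[0.004,-0.001,0,0,0,0,0.3],[0.004,-0.001,0,0,0,0,0.3],[0.004,-0.001,0,0,0,0,0.3],[0.004,-0.001,0,0,0,0,0.3],[0.004,-0.001,0,0,0,0,0.3],[0.004,-0.001,0,0,0,0,0.3],[0.004,-0.001,0,0,0,0,0.3]]])

```text
time_s: 8.22
ee_pos: [0.4877, 0.0135, 0.1841]
ee_rot: [[0.402, 0.916, -0.0], [0.916, -0.402, 0.0], [-0.0, -0.0, -1.0]]
ft_force: [0.6, -1.1, -0.5]
opening: 0.532
grasp_force: 0.0
```

Request:
play_rows(deltas=[[[0,0,-0.015,0,0,0,0.3],[0,0,-0.03,0,0,0,0.3],[0,0,-0.04,0,0,0,0.3],[0,0,-0.05,0,0,0,0.3],[0,0,-0.06,0,0,0,0.3],[0,0,-0.07,0,0,0,0.3],[0,0,-0.085,0,0,0,0.3],[0,0,-0.085,0,0,0,0.3]]])

```text
time_s: 8.88
ee_pos: [0.4865, 0.0135, 0.0969]
ee_rot: [[0.402, 0.916, -0.003], [0.916, -0.402, 0.0], [-0.001, -0.003, -1.0]]
ft_force: [-1.0, 1.1, -1.4]
opening: 0.649
grasp_force: 0.0
```

Run:
```python
from h import *
A=ctrl.grab_frame("scene");B=ctrl.grab_frame("side");s=ctrl.observe();print(s["ee_pos"],s["ft_force"],s["opening"])
cv2.imwrite("pics/strad.png",np.hstack([cv2.resize(A[180:310,215:335],None,fx=3.2,fy=3.2),cv2.resize(B[170:300,215:335],None,fx=3.2,fy=3.2)]))
```

```text
[0.48754965 0.0134739  0.09894408] [0.98396152 0.60036926 0.20737672] 0.6525099180234857
```

View pics/strad.png

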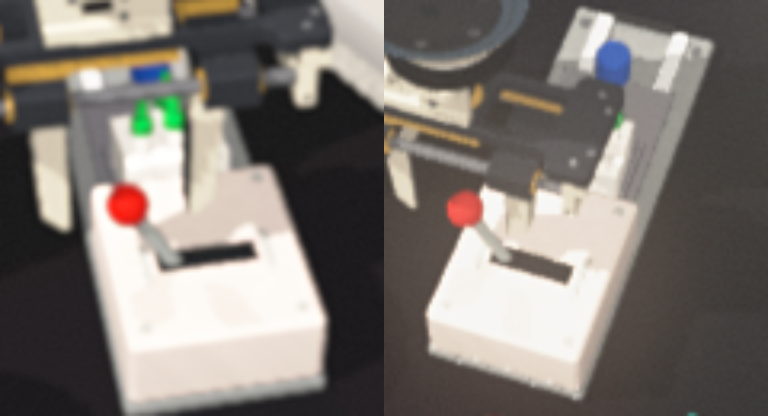

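Run:
```python
from h import *
s=ctrl.observe();p=np.array(s["ee_pos"]);y=np.array(s["ee_rot"])[:,1]
for c,o in(("scene",(0,215,180)),("side",(384,215,170))):
  for X in(p,p+[0,0,-.019],p+.03*y,p-.03*y,p+.03*y+[0,0,-.019],p-.03*y+[0,0,-.019]):
    q=proj(c)@np.r_[X,1];q=q[:2]/q[2];print(c,((q-o[1:])*3.2+[o[0],0]).round())
```

```text
scene [127. 205.]
scene [127. 231.]
scene [183. 198.]
scene [ 70. 212.]
scene [183. 224.]
scene [ 71. 238.]
side [466. 207.]
side [467. 223.]
side [510. 219.]
side [422. 194.]
side [511. 235.]
side [425. 210.]
```

The TCP projects onto the ball in both views, at (127,205) and (466,207), so the ball is straddled. I carry it over to the other side.

Request:
play_rows(deltas=[[[0.008,-0.0035,0,0,0,0,0.3],[0.016,-0.007,0,0,0,0,0.3],[0.024,-0.0105,0.002,0,0,0,0.3],[0.032,-0.014,0.004,0,0,0,0.3],[0.04,-0.0175,0.004,0,0,0,0.3],[0.048,-0.021,0.004,0,0,0,0.3],[0.055,-0.024,0.002,0,0,0,0.3],[0.062,-0.027,0,0,0,0,0.3],[0.069,-0.03,0,0,0,0,0.3],[0.076,-0.033,0,0,0,0,0.3],[0.079,-0.0345,0,0,0,0,0.3],[0.079,-0.0345,0,0,0,0,0.3]]])

```text
time_s: 9.98
ee_pos: [0.5673, -0.0214, 0.0991]
ee_rot: [[0.402, 0.915, 0.0], [0.915, -0.402, -0.0], [0.0, 0.0, -1.0]]
ft_force: [-0.3, -0.7, -0.3]
opening: 0.651
grasp_force: 0.0
```

Run:
```python
from h import *
A=ctrl.grab_frame("scene");B=ctrl.grab_frame("side");s=ctrl.observe();print(s["ee_pos"],s["ft_force"],s["opening"])
cv2.imwrite("pics/over.png",np.hstack([cv2.resize(A[180:310,215:335],None,fx=3.2,fy=3.2),cv2.resize(B[170:300,215:335],None,fx=3.2,fy=3.2)]))
```

```text
[ 0.56650112 -0.02098506  0.09904207] [-1.05594957  1.11638597 -0.12881637] 0.6466022689402815
```

View pics/over.png

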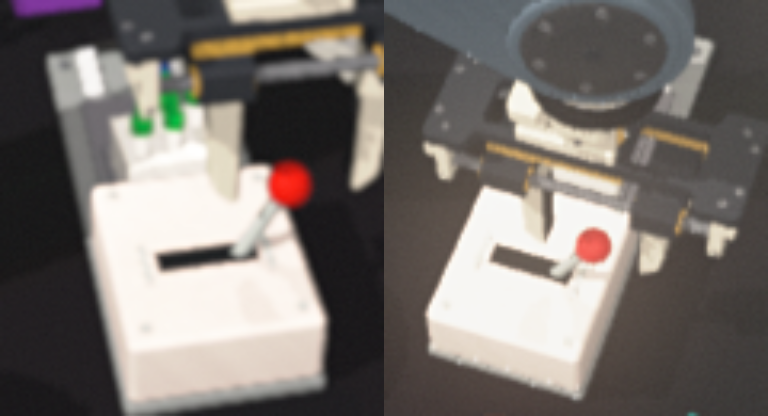

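The lever now leans to the other side, with the ball at (290,185) in the scene crop. I lift and go back to the knob.

Request:
play_rows(deltas=[[[0,0,0.03,0,0,0,0.4],[0,0,0.06,0,0,0,0.4],[0,0,0.085,0,0,0,0.4],[0.005,0.035,0.085,0,0,0,0.4],[0.011,0.07,0.085,0,0,0,0.4],[0.017,0.105,0.085,0,0,0,0.4],[0.023,0.14,0.085,0,0,0,0.4],[0.0285,0.176,0.085,0,0,0,0.4],[0.0285,0.176,0.085,0,0,0,0.4],[0.0285,0.176,0.05,0,0,0,0.4],[0.0285,0.176,0.02,0,0,0,0.4],[0.0285,0.176,0.0,0,0,0,0.4]]])

```text
time_s: 11.08
ee_pos: [0.5937, 0.155, 0.0967]
ee_rot: [[0.401, 0.916, -0.002], [0.916, -0.401, -0.0], [-0.001, -0.002, -1.0]]
ft_force: [-0.9, 0.2, -0.3]
opening: 0.702
grasp_force: 0.0
```

Request:
play_rows(deltas=[[[0,0,-0.02,0,0,0,0.4],[0,0,-0.037,0,0,0,0.4],[0,0,-0.037,0,0,0,0.4],[0,0,-0.037,0,0,0,-1],[0,0,-0.037,0,0,0,-1],[0,0,-0.037,0,0,0,-1],[0,0,-0.037,0,0,0,-1],[0,0,-0.037,0,0,0,-1],[0,0,-0.037,0,0,0,-1],[0,0,-0.037,0,0,0,-1],[0,0,-0.037,0,0,0,-1],[0,0,-0.037,0,0,0,-1]]], grip_force=12)

```text
time_s: 12.08
ee_pos: [0.5954, 0.155, 0.0625]
ee_rot: [[0.402, 0.916, 0.001], [0.916, -0.402, 0.0], [0.0, 0.0, -1.0]]
ft_force: [-0.1, -1.4, 3.6]
opening: 0.271
grasp_force: 12.0
```

Request:
play_rows(deltas=[[[0.001,0.002,0,0,0,0,-1],[0.002,0.004,0,0,0,0,-1],[0.003,0.006,0,0,0,0,-1],[0.004,0.009,0,0,0,0,-1],[0.005,0.012,0,0,0,0,-1],[0.006,0.014,0,0,0,0,-1],[0.006,0.014,0,0,0,0,-1]]])

```text
time_s: 12.67
ee_pos: [0.6018, 0.1696, 0.0624]
ee_rot: [[0.402, 0.916, 0.001], [0.916, -0.402, 0.0], [0.001, 0.001, -1.0]]
ft_force: [0.9, 0.9, 4.9]
opening: 0.268
grasp_force: 12.0
```

It moved 16 mm with no resistance, so the tray is free. I pull on to the stop.

Request:
play_rows(deltas=[[[0.001,0.003,0,0,0,0,-1],[0.003,0.007,0,0,0,0,-1],[0.005,0.011,0,0,0,0,-1],[0.0065,0.015,0,0,0,0,-1],[0.0085,0.019,0,0,0,0,-1],[0.01,0.023,0,0,0,0,-1],[0.012,0.027,0,0,0,0,-1],[0.0135,0.031,0,0,0,0,-1],[0.0155,0.035,0,0,0,0,-1],[0.0165,0.038,0,0,0,0,-1],[0.0175,0.04,0,0,0,0,-1],[0.0175,0.04,0,0,0,0,-1]]])

```text
time_s: 13.67
ee_pos: [0.6193, 0.2097, 0.0625]
ee_rot: [[0.402, 0.916, 0.001], [0.916, -0.402, 0.0], [0.001, 0.001, -1.0]]
ft_force: [1.5, 0.4, 5.5]
opening: 0.271
grasp_force: 12.0
```

Request:
play_rows(deltas=[[[0.0005,0.001,0,0,0,0,-1],[0.001,0.002,0,0,0,0,-1],[0.0015,0.003,0,0,0,0,-1],[0.0015,0.0035,0,0,0,0,-1],[0.0015,0.0035,0,0,0,0,-1]]])

```text
time_s: 14.08
ee_pos: [0.6196, 0.2105, 0.0622]
ee_rot: [[0.402, 0.916, -0.002], [0.916, -0.402, -0.004], [-0.004, -0.001, -1.0]]
ft_force: [-4.2, -13.4, 9.9]
opening: 0.275
grasp_force: 12.0
```

It is at the stop, with about 14 N of resistance at about 60 mm. I release and lift.

Request:
play_rows(deltas=[[[-0.001,-0.003,0,0,0,0,-1],[-0.001,-0.003,0,0,0,0,0.4],[-0.001,-0.003,0,0,0,0,0.4],[-0.001,-0.003,0,0,0,0,0.4],[-0.001,-0.003,0,0,0,0,0.4],[-0.001,-0.003,0.03,0,0,0,0.4],[-0.001,-0.003,0.06,0,0,0,0.4],[-0.001,-0.003,0.1,0,0,0,0.4],[-0.001,-0.003,0.14,0,0,0,0.4],[-0.041,-0.003,0.14,0,0,0,0.4],[-0.081,-0.003,0.14,0,0,0,0.4],[-0.121,-0.003,0.14,0,0,0,0.4]]])

```text
time_s: 15.08
ee_pos: [0.4977, 0.2094, 0.2023]
ee_rot: [[0.402, 0.915, 0.001], [0.915, -0.402, 0.0], [0.001, 0.0, -1.0]]
ft_force: [0.4, 0.3, 1.0]
opening: 0.697
grasp_force: 0.0
```

Request:
play_rows(deltas=[[[-0.03,0,0,0,0,0,0.4],[-0.06,0,0,0,0,0,0.4],[-0.06,0,0,0,0,0,0.4]]])

```text
time_s: 15.33
ee_pos: [0.4347, 0.2094, 0.202]
ee_rot: [[0.401, 0.916, -0.003], [0.916, -0.401, -0.001], [-0.001, -0.002, -1.0]]
ft_force: [0.8, -0.2, 1.1]
opening: 0.701
grasp_force: 0.0
```

Run:
```python
from h import *
A=ctrl.grab_frame("scene");B=ctrl.grab_frame("side");s=ctrl.observe();print(s["ee_pos"],s["ft_force"],s["opening"])
cv2.imwrite("pics/out.png",np.hstack([cv2.resize(A[160:300,205:335],None,fx=3,fy=3),cv2.resize(B[150:290,205:335],None,fx=3,fy=3)]))
ux=np.array([-.4,-.9165]);uy=np.array([.9165,-.4]);o=np.array([.596,.154])+.08*ux
for c in("side","scene"):
  for d in ctrl.look_for("tube_rack",c)[:3]:
    v=np.array(d["at"])[:2]-o;print(c,v@ux,v@uy,d["at"][2],d["conf"])
```

```text
[0.43889489 0.20978061 0.20254163] [1.15354257 0.62644155 0.1929753 ] 0.6998414792896925
side -0.23878573000000006 -0.04191584999999998 0.0367 0.92
side -0.06223438000000002 0.00829825000000008 0.0557 0.83
side -0.17886543 -0.13370949999999993 0.0369 0.77
scene -0.05950737999999999 -0.0029498499999999934 0.0548 0.9
scene -0.23344673000000007 -0.03914924999999991 0.0313 0.9
scene 0.19603136999999995 0.15527635000000006 0.0301 0.86
```

View pics/out.png

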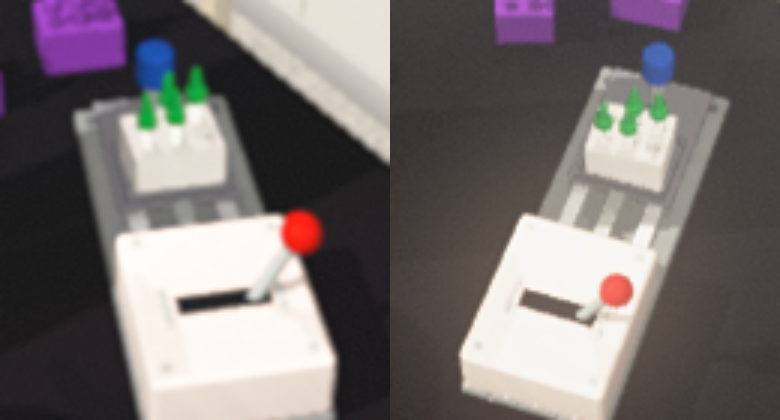

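The tray is fully out, with the knob at (155,62) in the scene crop. The rack stands upright in its nest at (172,140), and the arm touches nothing.

```bash
python3 -c "
from rig import ctrl
print(ctrl.close_job())"
```

```text
the job is handed in; nothing more can be done
None
```

The tray is out at its stop (about 60 mm) with the green-capped rack upright in its nest, and the job is handed in at about 15 s; the first lever push failed and reached about 92 N at the wrist (limit 120 N), and no verdict came back.

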